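# Sort out three swapped bench supplies

## Robot

A 6-joint arm with a two-finger parallel gripper is mounted at the origin on a cart in front of the work surface, level with it; the furniture and walls round the work are solid. World frame = base frame: x ahead of the robot, y to its left, z up, the work surface at z = 0. Lengths are in m, angles in rad, forces in N, time in s.
With the tool pointing down it reaches from about 0.275 to 0.875 m from the base axis. Payload 12.5 kg.
Tool frame: the origin (TCP) lies at the very end of the fingers, on their centre line; the grasp point (between the pads) lies 19 mm behind it; z points along the fingers, y is the direction in which the jaws open and shut (so a half turn about z gives the same grasp; the last joint's range is limited). The gripper opens to 85 mm and grips with 20 to 120 N. Pads are 22 mm wide; open, the fingers measure 114 mm over their backs; the gripper's body (76 mm by 85 mm) begins 54 mm behind the grasp point. The pads swing forward as they close: fully open they stand 13 mm farther back than shut.
Start: joints at [-1.373, 0.351, 1.652, -0, 1.139, -0.085], TCP at [0.153, -0.528, 0.231] pointing down, gripper open.
Joint ranges: [-2.75, 2.75], [-0.79, 2.1], [0.01, 2.65], [-1.57, 4.71], [0.07, 3.14], [-2.87, 2.87]. Speed limits (rad/s): [2.22, 2.22, 2.79, 3.14, 3.14, 3.14].

## Interface

Orientations are given as a unit quaternion [x, y, z, w].
In Python, from plant import monitor, vision, sign_off gives the robot as it stands.
- The arm moves only by the tool servo_tool, never from a script. Its argument "plan" is a list of rows, each a list of 5 numbers: the finger opening in mm, from 0 to 85.4, then the shift along the tool's x, y, z in mm, then the turn about the tool's z in degrees. A call has 1 to 12 rows; each row shifts and turns the commanded pose from where the row before left it, along the tool's axes as they then stand; what a row does not reach is not made up. A row lasts 1/8 s, in which the tool goes at most 62.5 mm and 10.7 degrees, less where a joint would pass 70% of its speed; a pose out of reach is approached as far as the arm can. A call is refused whole if a number of a shift passes 62.5 or a number of a turn 10.7, either way. A call with a gripper value outside its range is refused whole. The fingers move at their own pace and stop on an object; "squeeze" is the grip in N (left out, the last holds). Time passes only in rows, so rows that do not move let the fingers close. It gives the time, the measured TCP pose, the force and the opening at its end, in the units of the state.
- monitor.get_obs(): the state, without advancing time (a new reading comes with each control period).
- vision.grab_frame(name): name is "side" or "top" or "wrist"; returns a dict with "image" (400x640x3 uint8, red, green, blue), "vertical_fov" (degrees; the focal length in pixels is half the picture's height over the tangent of half this angle, whatever the lens; pixels are square), "cx", "cy" (the principal point, pixels), "D" ([k1, k2, p1, p2, k3] as OpenCV has them; the pictures are not rectified), "eye" and "rotation" of the camera in the world; the wrist camera has in their place "hand_eye" (4x4, takes a point from camera to tool coordinates, whose origin is the TCP and whose axes are the flange's). Camera axes: x right, y up, looking along -z (the intrinsics and any distortion apply to the point x, -y, -z); pixel columns grow to the right and rows downward; lengths in m; the calibration is good to about 2 mm. A picture is of the moment at which its call begins: read the wrist's pose just before it. There is no depth.
- sign_off(): hands the job in, once; it reports no verdict.
The state is a dict: "t": time; "joint_positions": joint angles; "joint_velocities": joint speeds; "effort": joint torques, N m; "tcp_pos": TCP position; "eef_rot": TCP orientation; "force": force on the tool from outside, world axes, zero at the start; "wrist_torque": the same for the moment, N m; "grip_width": finger opening in m.
Only numpy, scipy, OpenCV 4.12 (cv2) and the standard library are available. Lean on these libraries where they do the work, as an engineer would, in place of code of your own. Each camera call takes 0.05 s, during which the arm holds its last target.

## Task

The oil bottle, the solder spool and the eye loupe were put back in each other's holders: stand each one upright in the holder of its own colour, the oil bottle in the yellow one, the solder spool in the blue one and the loupe in the black one. The white holder is a spare in which you can park something on the way, and it should be empty again at the end. Set the things down rather than drop them, do not tip them over, and leave the flux bottle and the heat sink standing where they are.

Things in the scene. Friction and masses are not known exactly. Their poses are not given: they have to be found in the camera images.
- oil_mid (a point): oil bottle: small round bottle with yellow body and pointed red cap, 93 mm high; body 36 mm across up to 62 mm from its foot, cap above it at most 18 mm across. Point on its axis, 46.5 mm above its foot; z along its axis, up
- spool_mid (a point): solder spool: white winding between two blue flanges, standing on a flange, 54 mm across, 40 mm high; grasp it across the flanges. Point at its centre, 20 mm above its foot; z along its axis, up
- loupe_mid (a point): eye loupe: black barrel standing on its rim, about 37 mm across, 41 mm high. Point at its centre, 20.5 mm above its foot; z along its axis, up
- holder_yellow: yellow round holder (for the oil bottle): a shallow dish fixed to the bench, 76 mm outside, 66 mm clear inside, floor 3 mm above the bench, rim top 8 mm above the bench. Origin at the centre of its underside (bench height), z up
- holder_blue: blue round holder (for the solder spool): a shallow dish fixed to the bench, 76 mm outside, 66 mm clear inside, floor 3 mm above the bench, rim top 8 mm above the bench. Origin at the centre of its underside (bench height), z up
- holder_black: black round holder (for the eye loupe): a shallow dish fixed to the bench, 76 mm outside, 66 mm clear inside, floor 3 mm above the bench, rim top 8 mm above the bench. Origin at the centre of its underside (bench height), z up
- holder_white: white round holder (the spare, empty at the start): a shallow dish fixed to the bench, 76 mm outside, 66 mm clear inside, floor 3 mm above the bench, rim top 8 mm above the bench. Origin at the centre of its underside (bench height), z up
- flux_mid (a point): flux bottle, a bystander to leave alone: small tan dropper bottle with black pointed cap, 31 mm across, 81 mm high, standing loose on the bench. Point on its axis, 40.5 mm above its foot; z up
- heat_sink_mid (a point): heat sink, a bystander to leave alone: finned aluminium block, 36 x 44 x 19 mm, lying loose on the bench. Point at its centre, 9.5 mm above the bench; z up

How it is judged:
By the outcome, as a careful person would: the job done as asked, in the order asked, and still so for the second after the job is handed in, with the robot touching nothing.
It also fails if it takes over 102 s, if anything falls off the work surface, if the arm or the gripper's body presses on something with over 40 N, if the wrist force passes 120 N, or if a joint passes its speed limit or range.

## Working session

There is one attempt and no reset: what is moved stays moved. The work goes in short steps, Python scripts to look and compute and a tool call to move; the robot and the scene stay as the last step left them, time stands still between calls to the robot, and variables do not carry over. Pictures are saved under pics/ and viewed, and the job is handed in when it is done.

Besides the shell and the picture viewer there is one more tool, called after "Emit:" as name([rows], argument=value, ...), one row to a line, values as JSON. servo_tool: Moves the arm, as the interface text tells. Its arguments: {"type":"object","properties":{"plan":{"type":"array"},"squeeze":{"type":"number"}},"required":["plan"]}

```bash
ls; mkdir -p pics; python3 - <<'E'
from plant import monitor, vision
import cv2
o=monitor.get_obs(); print({k:o[k] for k in('t','tcp_pos','eef_rot','grip_width','force')})
for n in('top','side','wrist'):
    f=vision.grab_frame(n); cv2.imwrite(f'pics/{n}0.png',f['image'][:,:,::-1])
    print(n,{k:v for k,v in f.items() if k!='image'})
E
```

```text
pics
{'t': 0.0, 'tcp_pos': array([ 0.15342675, -0.52782522,  0.23074624]), 'eef_rot': array([ 9.90020798e-01,  1.40920069e-01, -3.26200929e-05, -5.94527112e-04]), 'grip_width': 0.08552178391988582, 'force': array([-0.31621253,  0.5466505 , -0.84723875])}
top {'vertical_fov': 44.33969239690847, 'cx': 324.5158226020793, 'cy': 207.90438648122986, 'D': array([-0.00211297,  0.        ,  0.        ,  0.        ,  0.        ]), 'eye': array([ 0.480938  , -0.06518675,  0.92335632]), 'rotation': array([-0.0044757 , -0.02356887, -0.69864484,  0.71506633])}
side {'vertical_fov': 50.053371015405055, 'cx': 324.0168039663724, 'cy': 201.01052921465075, 'D': array([-0.10088521,  0.        ,  0.        ,  0.        ,  0.        ]), 'eye': array([0.28247586, 0.65118136, 0.42874583]), 'rotation': array([-0.09462396,  0.52739339,  0.83471779, -0.12707767])}
wrist {'vertical_fov': 62.81357463030769, 'cx': 320.43910145810264, 'cy': 203.72591237888474, 'D': array([-0.00768389,  0.        ,  0.        ,  0.        ,  0.        ]), 'hand_eye': array([[-3.43795459e-04,  9.56857767e-01,  2.90556528e-01,
         7.53647347e-02],
       [ 9.99999790e-01,  4.88816146e-04, -4.26533661e-04,
        -7.74717852e-04],
       [-5.50160769e-04,  2.90556320e-01, -9.56857734e-01,
        -1.42496301e-01],
       [ 0.00000000e+00,  0.00000000e+00,  0.00000000e+00,
         1.00000000e+00]])}
```

View pics/top0.png

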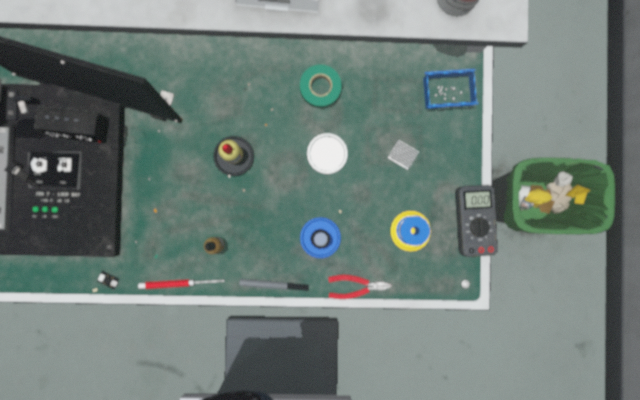

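View pics/side0.png

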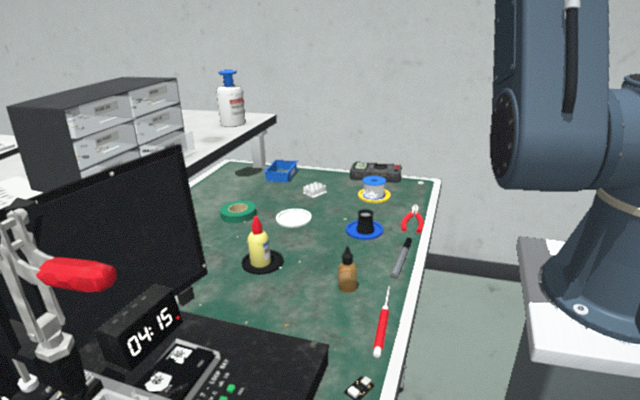

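View pics/wrist0.png

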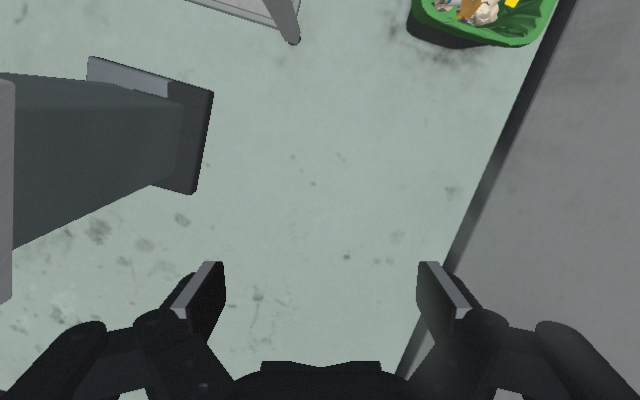

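The top view shows the black holder with the oil bottle at about (234,154), the blue holder with the loupe at (320,238), the yellow holder with the spool at (411,231) and the white holder at (327,153). Flux is at (214,245) and the heat sink at (403,154). The side view agrees. Next I measure the positions.

```bash
cat > h.py <<'E'
import numpy as np, cv2
from scipy.spatial.transform import Rotation as R
from plant import monitor, vision
def cam(f,obs=None):
    h=f['image'].shape[0]; fl=h/2/np.tan(np.radians(f['vertical_fov'])/2)
    K=np.array([[fl,0,f['cx']],[0,fl,f['cy']],[0,0,1]])
    if 'eye' in f: T=np.array(f['eye']); M=R.from_quat(f['rotation']).as_matrix()
    else:
        Rt=R.from_quat(obs['eef_rot']).as_matrix(); H=f['hand_eye']
        M=Rt@H[:3,:3]; T=Rt@H[:3,3]+obs['tcp_pos']
    return K,np.array(f['D']),T,M
def cast(c,px,z):
    K,D,T,M=c
    p=cv2.undistortPoints(np.array(px,float).reshape(-1,1,2),K,D).reshape(-1,2)
    d=np.c_[p[:,0],-p[:,1],-np.ones(len(p))]@M.T
    return T+d*((z-T[2])/d[:,2])[:,None]
def proj(c,P):
    K,D,T,M=c
    q=(np.atleast_2d(P)-T)@M; q=q*[1,-1,-1]
    return cv2.projectPoints(q,np.zeros(3),np.zeros(3),K,D)[0].reshape(-1,2)
def circ(P):
    P=np.asarray(P)[:,:2]; s=np.linalg.lstsq(np.c_[2*P,np.ones(len(P))],(P**2).sum(1),rcond=None)[0]
    return s[:2],np.sqrt(s[2]+s[:2]@s[:2])
def blob(mask,near,rad):
    m=np.zeros_like(mask); cv2.circle(m,tuple(map(int,near)),rad,255,-1)
    m=cv2.bitwise_and(mask,m)
    cs,_=cv2.findContours(m,cv2.RETR_EXTERNAL,cv2.CHAIN_APPROX_NONE)
    return max(cs,key=cv2.contourArea).reshape(-1,2)
def hull(c): return cv2.convexHull(c.astype(np.int32)).reshape(-1,2)
E
python3 - <<'E'
from h import *
f=vision.grab_frame('top'); c=cam(f); im=f['image']; hsv=cv2.cvtColor(im,cv2.COLOR_RGB2HSV)
np.save('/tmp/top.npy',im)
def rep(n,m,near,rad,z):
    b=blob(m,near,rad); h=hull(b)
    (e,ax,_)=cv2.fitEllipse(b); P=cast(c,h,z); cc,r=circ(P)
    print(n,'px',np.round(e,1),np.round(ax,1),'xy',np.round(cc,4),'r',round(r,4),'ell',cast(c,[e],z)[0,:2].round(4))
I=lambda lo,hi:cv2.inRange(hsv,np.array(lo),np.array(hi))
blue=I((100,120,60),(125,255,255)); yel=I((20,110,90),(35,255,255)); white=I((0,0,190),(180,40,255))
dark=I((0,0,0),(180,255,75)); red=cv2.bitwise_or(I((0,130,60),(8,255,255)),I((172,130,60),(180,255,255)))
lowsat=I((0,0,0),(180,70,75))
rep('hblue',blue,(320,238),30,.008)
rep('hyel',cv2.bitwise_or(yel,blue),(411,231),27,.008)
rep('hwhite',white,(327,153),30,.008)
rep('hblack',cv2.bitwise_or(cv2.bitwise_or(lowsat,yel),red),(234,155),26,.008)
rep('spooltop',blue,(412,230),25,.043)
rep('oilbody',yel,(230,150),20,.065)
rep('oilcap',red,(230,150),20,.09)
out=cv2.resize(im[130:270,190:440],None,fx=3.2,fy=3.2,interpolation=cv2.INTER_CUBIC)
cv2.imwrite('pics/topcrop.png',out[:,:,::-1])
s=vision.grab_frame('side')['image'];np.save('/tmp/side.npy',s)
cv2.imwrite('pics/sidecrop.png',cv2.resize(s[150:300,220:440],None,fx=3.6,fy=3.6,interpolation=cv2.INTER_CUBIC)[:,:,::-1])
E
```

```text
hblue px [320.  237.1] [40.  40.4] xy [ 0.4514 -0.094 ] r 0.0381 ell [ 0.4514 -0.094 ]
hyel px [414.1 230.3] [26.8 27.7] xy [ 0.4678 -0.2703] r 0.0265 ell [ 0.468  -0.2706]
hwhite px [326.8 153. ] [39.3 39.6] xy [ 0.6091 -0.1033] r 0.0376 ell [ 0.609  -0.1032]
hblack px [241.5 157.1] [11.1 16.9] xy [0.599 0.06 ] r 0.0165 ell [0.5969 0.0554]
spooltop px [414.1 230.3] [26.8 27.7] xy [ 0.4683 -0.2625] r 0.0255 ell [ 0.4685 -0.2628]Traceback (most recent call last):
  File "<stdin>", line 17, in <module>
  File "<stdin>", line 6, in rep
cv2.error: OpenCV(4.12.0) /io/opencv/modules/imgproc/src/shapedescr.cpp:361: error: (-201:Incorrect size of input array) There should be at least 5 points to fit the ellipse in function 'fitEllipseNoDirect'
```

```bash
python3 - <<'E'
from h import *
im=np.load('/tmp/top.npy');hsv=cv2.cvtColor(im,cv2.COLOR_RGB2HSV)
s=vision.grab_frame('side')['image'];np.save('/tmp/side.npy',s); sh=cv2.cvtColor(s,cv2.COLOR_RGB2HSV)
p=lambda n,a,i,x:print(n,[tuple(map(int,v[::1])) for v in a[i,x]])
p('black row160',hsv,160,slice(208,262,2)); p('yel row232',hsv,232,slice(386,436,2)); p('oil row150',hsv,150,slice(216,248,2)); p('blue row238',hsv,238,slice(306,336,2))
p('side oil',sh,245,slice(240,280,3)); p('side bl',sh,264,slice(236,292,3))
out=cv2.resize(im[130:270,190:440],None,fx=3.2,fy=3.2,interpolation=cv2.INTER_CUBIC)
cv2.imwrite('pics/topcrop.png',out[:,:,::-1])
cv2.imwrite('pics/sidecrop.png',cv2.resize(s[150:300,220:440],None,fx=3.6,fy=3.6,interpolation=cv2.INTER_CUBIC)[:,:,::-1])
E
```

```text
black row160 [(80, 76, 117), (80, 71, 118), (80, 80, 111), (84, 44, 81), (96, 19, 68), (114, 14, 89), (102, 28, 91), (90, 11, 94), (28, 38, 107), (26, 63, 125), (29, 75, 126), (30, 71, 115), (33, 48, 106), (47, 19, 95), (65, 17, 92), (37, 27, 85), (43, 43, 71), (60, 16, 49), (77, 43, 53), (90, 14, 74), (98, 12, 88), (100, 19, 82), (93, 32, 71), (78, 61, 109), (79, 72, 121), (79, 59, 122), (80, 61, 121)]
yel row232 [(80, 62, 124), (79, 63, 122), (30, 118, 167), (28, 177, 230), (27, 169, 234), (28, 46, 193), (108, 94, 199), (107, 105, 191), (105, 179, 216), (105, 183, 216), (105, 179, 217), (105, 173, 217), (108, 75, 204), (28, 109, 219), (27, 105, 178), (108, 126, 117), (106, 171, 152), (105, 176, 206), (105, 181, 213), (105, 181, 214), (105, 172, 216), (106, 155, 214), (100, 5, 154), (57, 22, 126), (70, 25, 122)]
oil row150 [(80, 24, 64), (28, 74, 131), (28, 95, 196), (21, 113, 185), (4, 159, 146), (0, 167, 131), (179, 153, 118), (1, 158, 110), (20, 116, 139), (28, 99, 180), (28, 101, 175), (28, 99, 139), (29, 94, 106), (33, 68, 71), (90, 20, 52), (84, 17, 73)]
blue row238 [(107, 161, 217), (107, 160, 217), (108, 164, 157), (106, 64, 76), (109, 45, 158), (108, 41, 195), (109, 40, 197), (108, 43, 195), (109, 43, 197), (107, 46, 196), (109, 36, 168), (104, 48, 79), (109, 150, 112), (108, 166, 177), (108, 156, 218)]
side oil [(78, 63, 121), (75, 76, 124), (81, 71, 126), (28, 106, 211), (28, 109, 231), (29, 103, 235), (28, 107, 226), (28, 109, 204), (106, 128, 137), (99, 47, 129), (75, 61, 129), (73, 49, 126), (72, 54, 127), (74, 46, 133)]
side bl [(77, 68, 128), (78, 71, 126), (76, 51, 55), (120, 30, 42), (81, 45, 40), (31, 94, 114), (29, 112, 164), (28, 107, 176), (28, 111, 172), (28, 112, 166), (28, 111, 149), (35, 59, 56), (90, 34, 45), (132, 30, 43), (15, 13, 38), (98, 34, 30), (80, 103, 111), (81, 109, 110), (79, 81, 117)]
```

View pics/topcrop.png

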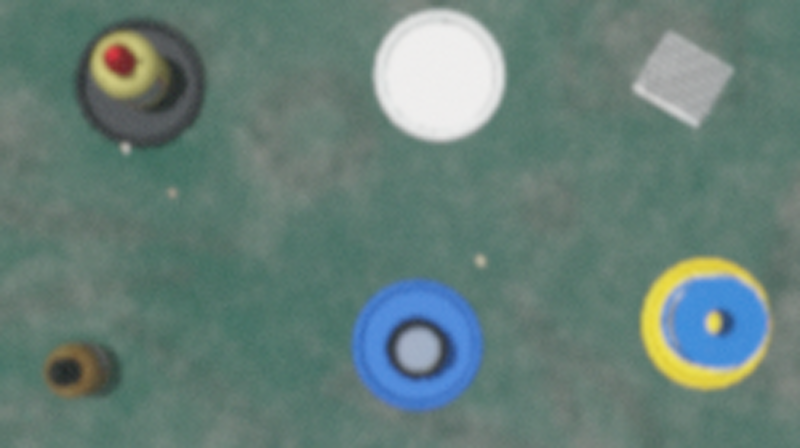

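View pics/sidecrop.png

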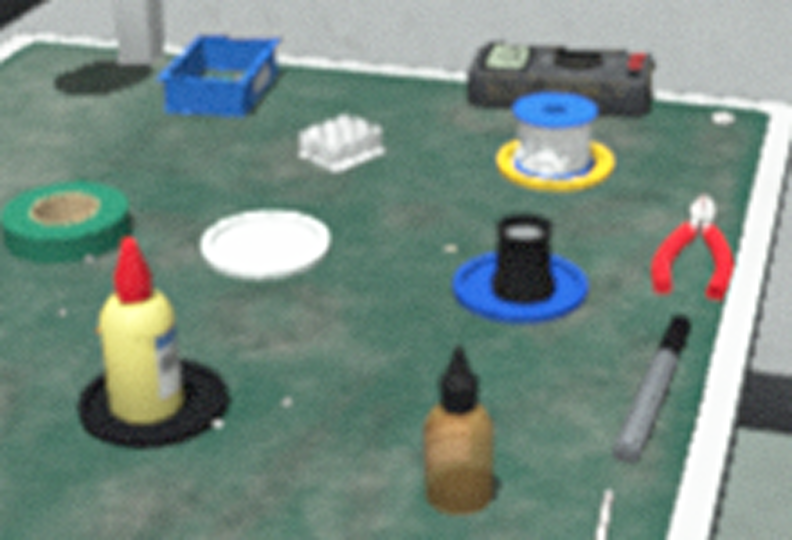

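Crops confirm the arrangement. I redo the masks as "not mat green" for holder outlines and use thresholds for the object tops.

```bash
cat > m.py <<'E'
from h import *
def I(hsv,lo,hi): return cv2.inRange(hsv,np.array(lo),np.array(hi))
def measure(verbose=True):
    f=vision.grab_frame('top'); c=cam(f); im=f['image']; hsv=cv2.cvtColor(im,cv2.COLOR_RGB2HSV)
    return f,c,im,hsv
def rep(c,n,m,near,rad,z):
    try:
        b=blob(m,near,rad); h=hull(b); e,ax,_=cv2.fitEllipse(h); cc,r=circ(cast(c,h,z))
        print(n,'px',np.round(e,1),np.round(ax,1),'xy',cc.round(4),'r',round(r,4),'ell',cast(c,[e],z)[0,:2].round(4))
    except Exception as ex: print(n,'fail',str(ex)[:80])
E
python3 - <<'E'
from m import *
f,c,im,hsv=measure()
blue=I(hsv,(100,90,60),(125,255,255)); yel=I(hsv,(20,60,90),(35,255,255)); white=I(hsv,(0,0,180),(180,40,255))
red=I(hsv,(0,130,60),(8,255,255))|I(hsv,(172,130,60),(180,255,255))
dark=I(hsv,(0,0,0),(180,255,97)); green=I(hsv,(65,45,85),(92,255,255))
rep(c,'hblue',blue,(320,238),30,.008)
rep(c,'hyel',yel|blue,(411,231),28,.008)
rep(c,'hyelonly',I(hsv,(20,90,120),(35,255,255)),(405,231),24,.008)
rep(c,'hwhite',white,(327,153),30,.008)
rep(c,'hblack',dark|yel|red,(234,155),28,.008)
rep(c,'spooltop',I(hsv,(100,130,100),(125,255,255)),(414,230),25,.043)
rep(c,'oilbody',yel,(229,150),20,.060)
rep(c,'oilcap',red,(230,150),20,.09)
rep(c,'loupe inner top',I(hsv,(90,15,120),(125,80,255)),(320,239),12,.044)
rep(c,'loupe dark',I(hsv,(0,0,0),(180,255,140)),(320,239),14,.044)
rep(c,'flux',I(hsv,(0,60,0),(28,255,255))|I(hsv,(0,0,0),(180,255,70)),(213,246),16,.04)
rep(c,'fluxcap',I(hsv,(0,0,0),(180,255,45)),(210,246),10,.08)
rep(c,'sink',I(hsv,(0,0,130),(180,30,255)),(403,154),25,.019)
# side view
f=vision.grab_frame('side'); c=cam(f); sh=cv2.cvtColor(f['image'],cv2.COLOR_RGB2HSV)
def side(n,m,near,rad):
    try:
        b=blob(m,near,rad); print(n,'box',b.min(0),b.max(0),'lo',b[b[:,1]==b[:,1].max()].mean(0))
        return b
    except Exception as ex: print(n,'fail')
side('oil',I(sh,(20,70,90),(35,255,255)),(258,250),40)
side('cap',I(sh,(0,130,60),(8,255,255))|I(sh,(172,130,60),(180,255,255)),(257,226),20)
side('loupe',I(sh,(0,0,0),(180,255,80)),(365,222),25)
side('spooltop',I(sh,(100,110,60),(125,255,255)),(374,181),16)
T=dict(oilfoot=[(.60,.05,.003)])
E
```

```text
hblue px [319.9 237.2] [41.6 42. ] xy [ 0.4513 -0.094 ] r 0.0389 ell [ 0.4513 -0.0939]
hyel px [410.3 230.7] [41.4 42.2] xy [ 0.4673 -0.2634] r 0.0394 ell [ 0.4672 -0.2633]
hyelonly px [409.7 230.6] [39.8 41.4] xy [ 0.4673 -0.2626] r 0.0384 ell [ 0.4673 -0.2623]
hwhite px [326.9 153. ] [40.5 40.7] xy [ 0.6091 -0.1033] r 0.0381 ell [ 0.6091 -0.1033]
hblack px [233.5 155.8] [40.9 41.6] xy [0.5989 0.0703] r 0.0383 ell [0.5989 0.0703]
spooltop px [414.  230.3] [27.3 28.3] xy [ 0.4684 -0.2626] r 0.0252 ell [ 0.4685 -0.2625]
oilbody px [229.  149.7] [20.6 23.5] xy [0.603  0.0706] r 0.0192 ell [0.6028 0.0707]
oilcap px [226.9 148.3] [6.8 9.1] xy [0.601  0.0694] r 0.0069 ell [0.6008 0.0695]
loupe inner top px [320.2 238.8] [13.5 14. ] xy [ 0.4496 -0.0933] r 0.0123 ell [ 0.4496 -0.0933]
loupe dark px [320.7 238.6] [18.4 20.4] xy [ 0.4499 -0.0944] r 0.0174 ell [ 0.45   -0.0943]
flux px [213.1 245.5] [15.7 19.1] xy [0.4336 0.0972] r 0.0155 ell [0.4336 0.0971]
fluxcap fail OpenCV(4.12.0) /io/opencv/modules/imgproc/src/shapedescr.cpp:361: error: (-201:I
sink px [401.7 153.5] [27.9 33.5] xy [ 0.61   -0.2424] r 0.0284 ell [ 0.6105 -0.2423]
oil box [247 231] [269 267] lo [259. 267.]
cap box [252 216] [261 233] lo [256.5 233. ]
loupe box [357 210] [373 233] lo [365.5 233. ]
spooltop box [362 175] [386 185] lo [374.33333333 185.        ]
```

```bash
python3 - <<'E'
from h import *
f=vision.grab_frame('side'); c=cam(f)
print('pred oil tip',proj(c,[(.601,.0697,.096)]),'foot axis',proj(c,[(.601,.0697,.003)]), 'mid',proj(c,[(.601,.0697,.034)]))
print('loupe top/mid',proj(c,[(.4497,-.0937,.044),(.4497,-.0937,.0235)]))
print('spool top',proj(c,[(.4684,-.2626,.043)]))
print('white',proj(c,[(.6091,-.1033,.008)]))
from m import *
sh=cv2.cvtColor(f['image'],cv2.COLOR_RGB2HSV)
for n,m,near,r in(('white',I(sh,(0,0,180),(180,40,255)),(294,217),25),):
    b=blob(m,near,r);print(n,cv2.fitEllipse(hull(b)))
b=blob(I(sh,(100,110,60),(125,255,255)),(374,181),16);print(cv2.fitEllipse(hull(b)))
# tool yaw
o=monitor.get_obs();print(R.from_quat(o['eef_rot']).as_matrix().round(3),o['t'])
E
```

```text
pred oil tip [[258.01419322 216.14740308]] foot axis [[262.7282204 261.815701 ]] mid [[261.1970604  247.15017798]]
loupe top/mid [[365.6489795  212.46190501]
 [365.46402811 221.57662215]]
spool top [[374.29966919 180.53707039]]
white [[293.88822056 216.57218485]]
white ((293.0019836425781, 217.17572021484375), (18.760068893432617, 36.04632568359375), 85.9803466796875)
((373.74420166015625, 179.89378356933594), (10.142396926879883, 24.45604133605957), 91.75065612792969)
[[ 0.96   0.279 -0.   ]
 [ 0.279 -0.96   0.   ]
 [-0.    -0.    -1.   ]] 0.4
```

```bash
python3 - <<'E'
from h import *
s=vision.grab_frame('side');cs=cam(s);t=vision.grab_frame('top');ct=cam(t)
def tri(ps,pt):
    a0=cs[2];a=cast(cs,[ps],0)[0]-a0; b0=ct[2]; b=cast(ct,[pt],0)[0]-b0
    k=np.linalg.lstsq(np.c_[a,-b],b0-a0,rcond=None)[0]; A=a0+k[0]*a;B=b0+k[1]*b
    return A.round(3),B.round(3),np.linalg.norm(A-B).round(4)
print('top-right corner',tri((184,148),(182,122)),tri((184,148),(168,93)))
print('bottom right',tri((205,268),(182,122)),tri((205,268),(168,93)))
cv2.imwrite('pics/mt.png',cv2.resize(t['image'][20:180,0:250],None,fx=3.2,fy=3.2)[:,:,::-1])
cv2.imwrite('pics/ms.png',cv2.resize(s['image'][130:330,0:300],None,fx=2.6,fy=2.6)[:,:,::-1])
E
```

```text
top-right corner (array([0.671, 0.147, 0.238]), array([0.618, 0.113, 0.219]), np.float64(0.0657)) (array([0.675, 0.143, 0.236]), array([0.657, 0.132, 0.229]), np.float64(0.0224))
bottom right (array([0.658, 0.162, 0.038]), array([0.654, 0.16 , 0.037]), np.float64(0.0056)) (array([0.659, 0.162, 0.038]), array([0.701, 0.181, 0.054]), np.float64(0.0491))
```

View pics/mt.png

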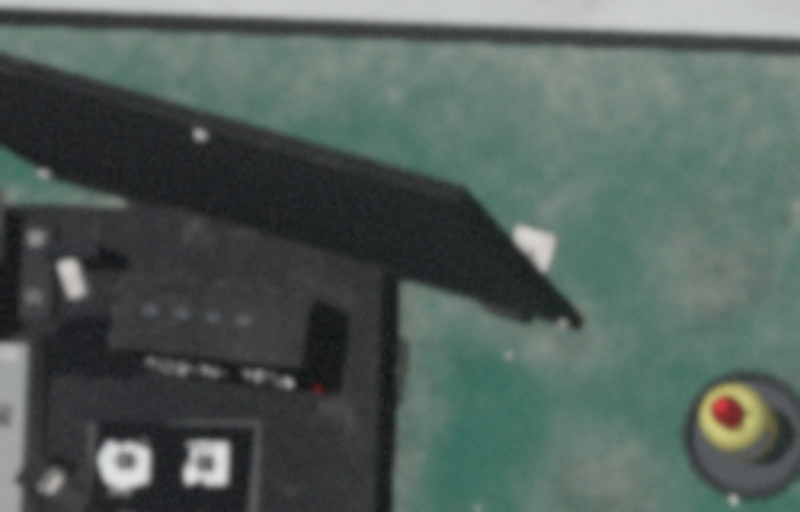

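View pics/ms.png

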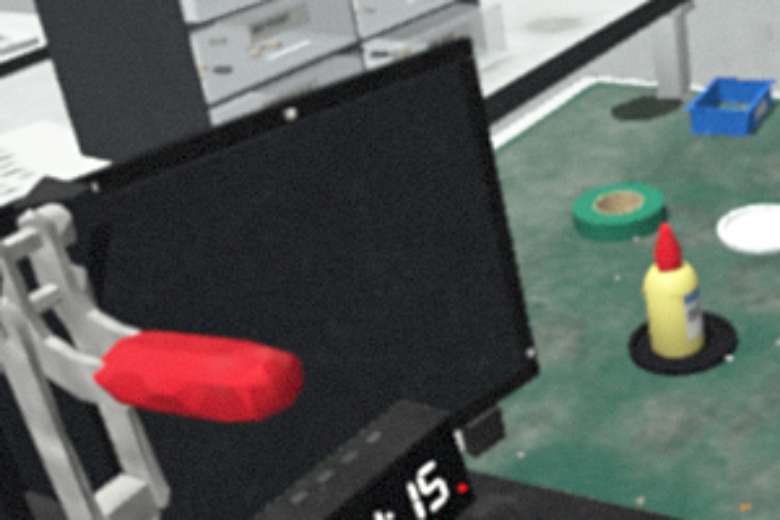

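The monitor's right edge is at about (0.66–0.69, 0.16), close to the black holder, so I'll yaw the tool to about -30° to keep the wrist camera away from it. Plan: loupe→white, spool→blue, oil→yellow, loupe→black.

Emit:
servo_tool([
  [85,0,0,0,9.2],
  [85,0,0,0,9.2],
  [85,0,0,0,9.2],
  [85,0,0,0,9.2],
  [85,0,0,0,9.2],
  [85,0,0,0,0],
], squeeze=35)

```text
t: 1.25
tcp_pos: [0.1535, -0.5281, 0.2313]
eef_rot: [0.967, -0.257, -0.0, -0.0]
force: [0.6, 0.0, 0.3]
grip_width: 0.0849
```

```bash
cat > go.py <<'E'
import sys
from h import *
# usage: go.py x y z -> tool-frame shift mm
o=monitor.get_obs(); M=R.from_quat(o['eef_rot']).as_matrix()
t=np.array([float(v) if v!='-' else o['tcp_pos'][i] for i,v in enumerate(sys.argv[1:4])])
print('t',o['t'],'tcp',o['tcp_pos'].round(4),'yaw',np.degrees(np.arctan2(M[1,0],M[0,0])).round(2),'tilt',M[2].round(3),'g',round(o['grip_width']*1e3,1),'F',o['force'].round(1))
print('shift tool mm',((t-o['tcp_pos'])@M*1e3).round(1))
E
python3 go.py .4497 -.0937 .15
```

```text
t 1.25 tcp [ 0.1535 -0.5281  0.2313] yaw -29.74 tilt [-0. -0. -1.] g 84.9 F [0.6 0.  0.3]
shift tool mm [  41.7 -524.1   81.3]
```

Emit:
servo_tool([
  [85,2,-25,0,0],
  [85,4,-45,0,0],
  [85,4,-48,4,0],
  [85,4,-50,8,0],
  [85,4,-50,8,0],
  [85,4,-50,8,0],
  [85,4,-50,8,0],
  [85,4,-50,8,0],
  [85,4,-50,8,0],
  [85,4,-50,8,0],
  [85,3,-40,0,0],
  [85,1,-16,0,0],
])

```text
t: 2.75
tcp_pos: [0.4511, -0.0929, 0.1713]
eef_rot: [0.967, -0.254, 0.0, -0.0]
force: [0.2, -0.8, -0.3]
grip_width: 0.0852
```

```bash
python3 - <<'E'
from h import *
o=monitor.get_obs(); f=vision.grab_frame('wrist'); c=cam(f,o)
im=f['image'].copy(); print(proj(c,[(.4497,-.0937,.044),(.4513,-.094,.008)]))
for p in proj(c,[(.4497,-.0937,.044),(.4513,-.094,.008)]): cv2.circle(im,tuple(map(int,p)),3,(255,0,0),1)
cv2.imwrite('pics/w1.png',im[:,:,::-1])
E
python3 go.py .4497 -.0937 .010
```

```text
[[323.74505347 196.36879999]
 [322.86329742 184.71961039]]
t 2.8 tcp [ 0.4514 -0.0926  0.1713] yaw -29.54 tilt [ 0. -0. -1.] g 85.1 F [-0.3  1.3 -0.2]
shift tool mm [ -1.    1.9 161.3]
```

View pics/w1.png

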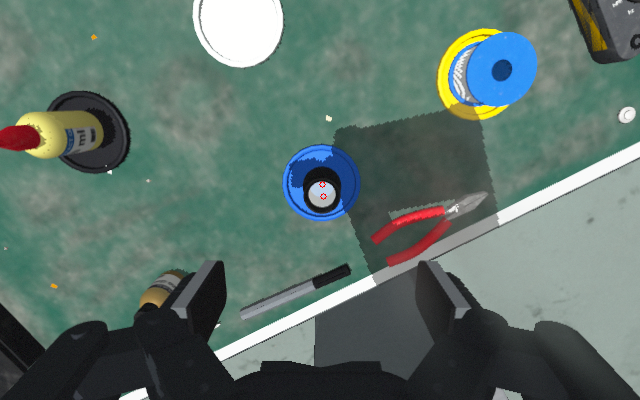

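The wrist view shows the loupe top at (322,194), where the measurement projects it, so the calibration agrees. I descend to grasp.

Emit:
servo_tool([
  [85,-1,2,20,0],
  [85,0,0,30,0],
  [85,0,0,30,0],
  [85,0,0,30,0],
  [85,0,0,25,0],
  [85,0,0,15,0],
  [85,0,0,11,0],
  [85,0,0,0,0],
])

```text
t: 3.8
tcp_pos: [0.4483, -0.0957, 0.0101]
eef_rot: [0.966, -0.257, -0.0, 0.0]
force: [0.5, -0.4, -0.1]
grip_width: 0.0851
```

Emit:
servo_tool([
  [60,0,0,0,0],
  [50,0,0,0,0],
  [42,0,0,0,0],
  [30,0,0,0,0],
  [25,0,0,0,0],
  [25,0,0,0,0],
  [25,0,0,0,0],
  [25,0,0,0,0],
])

```text
t: 4.8
tcp_pos: [0.4486, -0.0956, 0.0108]
eef_rot: [0.966, -0.257, 0.0, 0.0]
force: [-1.4, 0.0, 9.0]
grip_width: 0.0338
```

```bash
python3 go.py .6091 -.1033 .10
```

```text
t 4.8 tcp [ 0.4486 -0.0956  0.0108] yaw -29.78 tilt [ 0. -0. -1.] g 33.8 F [-1.4  0.   9. ]
shift tool mm [143.2 -73.  -89.1]
```

Emit:
servo_tool([
  [25,0,0,-4,0],
  [25,0,0,-10,0],
  [25,0,0,-18,0],
  [25,0,0,-25,0],
  [25,0,0,-25,0],
  [25,0,0,-8,0],
  [25,0,0,0,0],
])

```text
t: 5.68
tcp_pos: [0.4486, -0.0955, 0.1005]
eef_rot: [0.966, -0.257, 0.0, 0.0]
force: [0.1, 0.1, -1.1]
grip_width: 0.0335
```

```bash
cat > shot.py <<'E'
import sys
from h import *
n=sys.argv[1]; o=monitor.get_obs()
w=vision.grab_frame('wrist')['image']; s=vision.grab_frame('side')['image']
out=np.hstack([w[::2,::2],cv2.resize(s[130:310,200:440],(427,320))[:200*1] if 0 else cv2.resize(s[130:310,200:440],(267,200))])
out=np.hstack([cv2.resize(w,(400,250)),cv2.resize(s[110:310,190:440],(400,320))[:250]]) if 0 else np.vstack([cv2.resize(s[110:310,150:470],(640,400),interpolation=cv2.INTER_CUBIC)[:,:],cv2.resize(w,(320,200)) if 0 else np.hstack([cv2.resize(w,(320,200)),cv2.resize(vision.grab_frame('top')['image'][100:300,180:500],(320,200))])])
cv2.imwrite(f'pics/{n}.png',out[:,:,::-1])
E
python3 shot.py g1;python3 go.py .6091 -.1033 .09
```

```text
t 5.825 tcp [ 0.448  -0.0954  0.0995] yaw -29.8 tilt [-0.001  0.    -1.   ] g 33.5 F [-0.   0.6  0. ]
shift tool mm [143.8 -73.2   9.3]
```

View pics/g1.png

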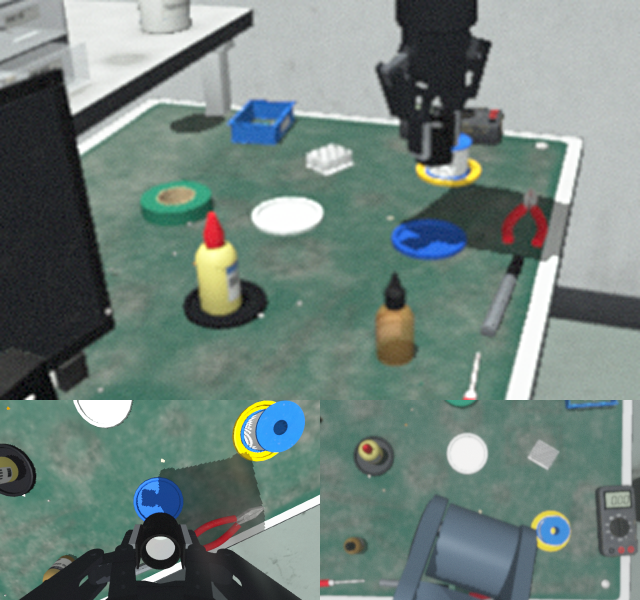

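The loupe is held, with the blue holder now empty in both views. I carry it to the white holder.

Emit:
servo_tool([
  [25,10,-5,0,0],
  [25,20,-10,0,0],
  [25,28,-14,0,0],
  [25,28,-14,0,0],
  [25,28,-14,0,0],
  [25,20,-10,0,0],
  [25,10,-6,0,0],
  [25,0,0,0,0],
  [25,0,0,0,0],
])

```text
t: 6.95
tcp_pos: [0.609, -0.1036, 0.1001]
eef_rot: [0.966, -0.257, -0.0, 0.0]
force: [-0.2, -0.0, 0.3]
grip_width: 0.0331
```

```bash
python3 go.py .6085 -.104 .0115; python3 shot.py g2
```

```text
t 6.95 tcp [ 0.609  -0.1036  0.1001] yaw -29.8 tilt [-0.001  0.    -1.   ] g 33.1 F [-0.2 -0.   0.3]
shift tool mm [-0.2  0.6 88.6]
```

View pics/g2.png

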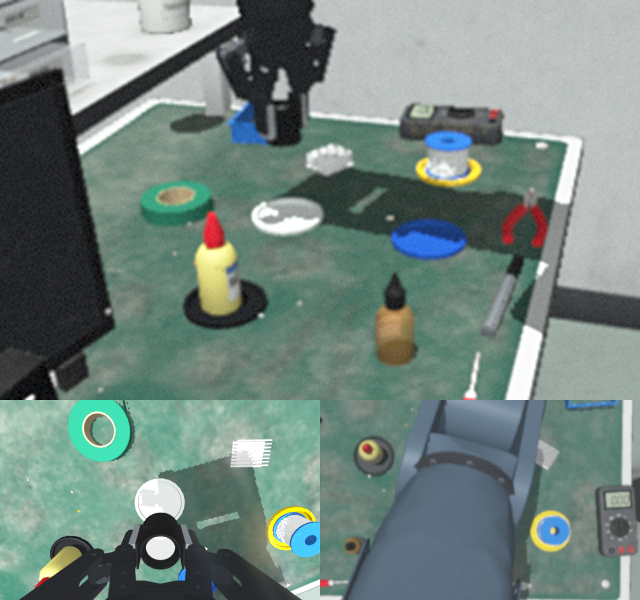

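Emit:
servo_tool([
  [25,0,0,12,0],
  [25,0,0,22,0],
  [25,0,0,22,0],
  [25,0,0,14,0],
  [25,0,0,8,0],
  [25,0,0,4,0],
  [25,0,0,0,0],
])

```text
t: 7.98
tcp_pos: [0.6099, -0.1038, 0.0185]
eef_rot: [0.966, -0.257, 0.0, -0.0]
force: [-0.2, -0.5, 0.5]
grip_width: 0.0333
```

Emit:
servo_tool([
  [25,0,0,2,0],
  [25,0,0,2,0],
  [25,0,0,1,0],
  [25,0,0,0,0],
])

```text
t: 8.48
tcp_pos: [0.6097, -0.1037, 0.0133]
eef_rot: [0.966, -0.257, -0.0, 0.0]
force: [0.2, -0.1, 0.4]
grip_width: 0.033
```

Emit:
servo_tool([
  [25,0,0,1,0],
  [25,0,0,1,0],
  [25,0,0,0,0],
])

```text
t: 8.85
tcp_pos: [0.6097, -0.1037, 0.0112]
eef_rot: [0.966, -0.257, -0.0, -0.0]
force: [-0.0, -0.7, 0.1]
grip_width: 0.0335
```

Emit:
servo_tool([
  [25,0,0,1,0],
  [25,0,0,0,0],
])

```text
t: 9.1
tcp_pos: [0.6098, -0.1038, 0.0109]
eef_rot: [0.966, -0.257, 0.0, 0.0]
force: [-3.2, 0.8, 6.5]
grip_width: 0.0336
```

Emit:
servo_tool([
  [25,0,0,0.5,0],
  [25,0,0,0,0],
])

```text
t: 9.35
tcp_pos: [0.6098, -0.1037, 0.0108]
eef_rot: [0.966, -0.257, 0.0, 0.0]
force: [-5.1, 1.1, 10.9]
grip_width: 0.0334
```

Contact is made. I open gradually and rise.

Emit:
servo_tool([
  [36,0,0,0,0],
  [42,0,0,0,0],
  [55,0,0,0,0],
  [70,0,0,0,0],
  [85,0,0,0,0],
  [85,0,0,0,0],
  [85,0,0,-15,0],
  [85,0,0,-30,0],
  [85,0,0,-40,0],
  [85,0,0,-35,0],
  [85,0,0,-10,0],
  [85,0,0,0,0],
])

```text
t: 10.85
tcp_pos: [0.6097, -0.1037, 0.1402]
eef_rot: [0.966, -0.257, 0.0, 0.0]
force: [0.5, -0.4, -0.5]
grip_width: 0.0853
```

```bash
python3 go.py .4684 -.2626 .14; python3 shot.py g3
```

```text
t 10.85 tcp [ 0.6097 -0.1037  0.1402] yaw -29.8 tilt [ 0.001 -0.    -1.   ] g 85.3 F [ 0.5 -0.4 -0.5]
shift tool mm [-4.370e+01  2.081e+02  1.000e-01]
```

View pics/g3.png

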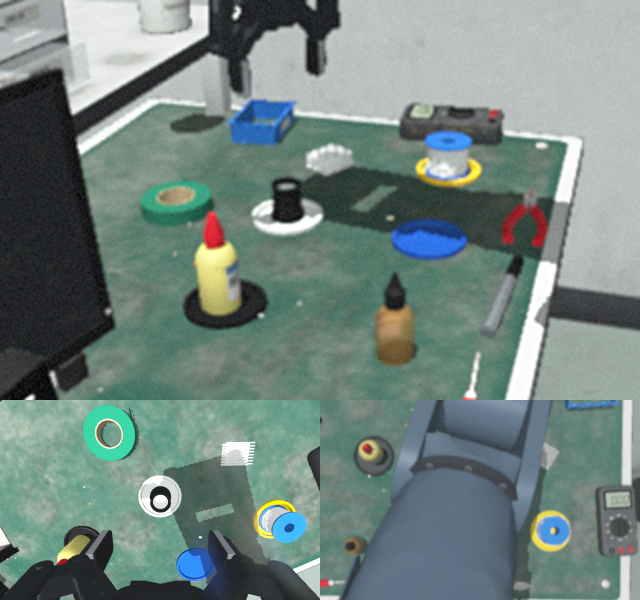

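The loupe stands upright in the white holder. Now to the spool.

Emit:
servo_tool([
  [85,-3,14,0,0],
  [85,-6,30,0,0],
  [85,-8,38,0,0],
  [85,-9,40,0,0],
  [85,-8,38,0,0],
  [85,-6,30,0,0],
  [85,-4,18,0,0],
  [85,0,0,0,0],
  [85,0,0,0,0],
])

```text
t: 12.12
tcp_pos: [0.4685, -0.2619, 0.1397]
eef_rot: [0.966, -0.257, -0.0, -0.0]
force: [-0.5, -0.6, -0.3]
grip_width: 0.0846
```

```bash
python3 go.py .4684 -.2626 .011; python3 - <<'E'
from m import *
o=monitor.get_obs(); f=vision.grab_frame('wrist'); c=cam(f,o); im=f['image'].copy()
hsv=cv2.cvtColor(im,cv2.COLOR_RGB2HSV)
p=proj(c,[(.4684,-.2626,.043),(.4673,-.263,.008)]); print(p)
rep(c,'spool',I(hsv,(95,110,100),(125,255,255)),p[0],60,.043)
for q in p: cv2.circle(im,tuple(map(int,q)),3,(255,0,0),1)
cv2.imwrite('pics/w2.png',im[:,:,::-1])
E
```

```text
t 12.125 tcp [ 0.4685 -0.2619  0.1397] yaw -29.78 tilt [-0. -0. -1.] g 84.6 F [-0.5 -0.6 -0.3]
shift tool mm [  0.2   0.7 128.7]
[[323.09769421 205.78610145]
 [323.84475601 194.6496972 ]]
spool px [322.1 199.3] [69.3 76.2] xy [ 0.4727 -0.2639] r 0.0284 ell [ 0.4733 -0.2645]
```

View pics/w2.png

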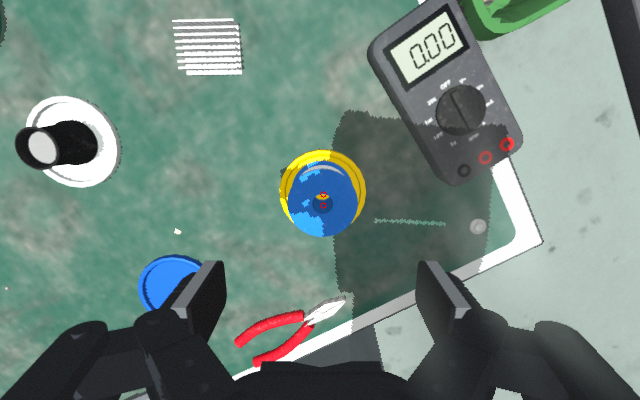

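The spool's hole is at (322,202), within 2 mm of the prediction. I descend.

Emit:
servo_tool([
  [85,1,1,15,0],
  [85,0,0,28,0],
  [85,0,0,30,0],
  [85,0,0,25,0],
  [85,0,0,18,0],
  [85,0,0,12,0],
  [85,0,0,0,0],
])

```text
t: 13.05
tcp_pos: [0.4683, -0.2635, 0.0112]
eef_rot: [0.966, -0.257, -0.0, -0.0]
force: [0.3, -1.0, -0.2]
grip_width: 0.0852
```

Emit:
servo_tool([
  [70,0,0,0,0],
  [60,0,0,0,0],
  [54,0,0,0,0],
  [48,0,0,0,0],
  [45,0,0,0,0],
  [45,0,0,0,0],
  [45,0,0,0,0],
])

```text
t: 13.92
tcp_pos: [0.4689, -0.2638, 0.0125]
eef_rot: [0.966, -0.257, 0.0, 0.0]
force: [-0.7, 1.9, 6.9]
grip_width: 0.0531
```

Emit:
servo_tool([
  [45,0,0,-4,0],
  [45,0,0,-10,0],
  [45,0,0,-18,0],
  [45,0,0,-25,0],
  [45,0,0,-25,0],
  [45,0,0,-8,0],
  [45,0,0,0,0],
])

```text
t: 14.8
tcp_pos: [0.4686, -0.2638, 0.1023]
eef_rot: [0.966, -0.257, 0.0, 0.0]
force: [0.3, 0.4, -4.2]
grip_width: 0.0528
```

```bash
python3 go.py .4513 -.094 .10; python3 shot.py g4
```

```text
t 14.8 tcp [ 0.4686 -0.2638  0.1023] yaw -29.8 tilt [ 0.001  0.    -1.   ] g 52.8 F [ 0.3  0.4 -4.2]
shift tool mm [ -99.4 -138.7    2.2]
```

View pics/g4.png

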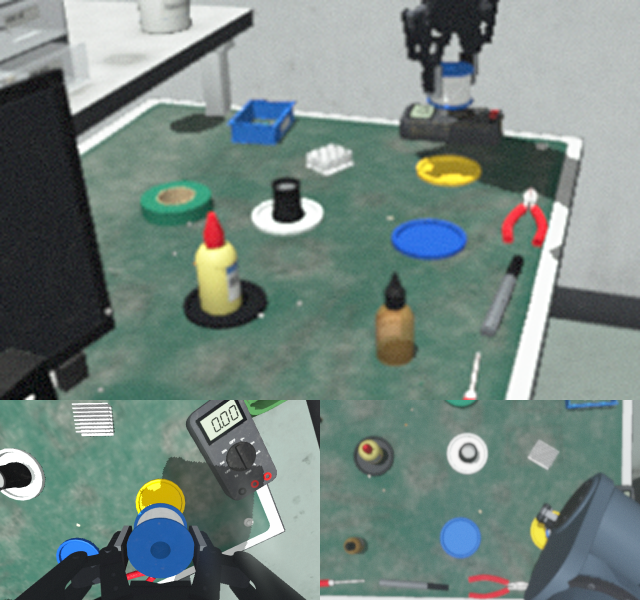

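The spool is held level. I move it to the blue holder.

Emit:
servo_tool([
  [45,-5,-7,0,0],
  [45,-12,-17,0,0],
  [45,-18,-25,0,0],
  [45,-20,-28,0,0],
  [45,-20,-27,0,0],
  [45,-14,-20,0,0],
  [45,-7,-10,0,0],
  [45,-3,-5,0,0],
  [45,0,0,0,0],
  [45,0,0,0,0],
])

```text
t: 16.2
tcp_pos: [0.4518, -0.0944, 0.1018]
eef_rot: [0.966, -0.257, 0.0, 0.0]
force: [0.1, -1.0, -3.5]
grip_width: 0.053
```

```bash
python3 go.py .4515 -.095 .014; python3 shot.py g5
```

```text
t 16.2 tcp [ 0.4518 -0.0944  0.1018] yaw -29.83 tilt [ 0.  0. -1.] g 53.0 F [ 0.1 -1.  -3.5]
shift tool mm [ 0.   0.7 87.8]
```

View pics/g5.png

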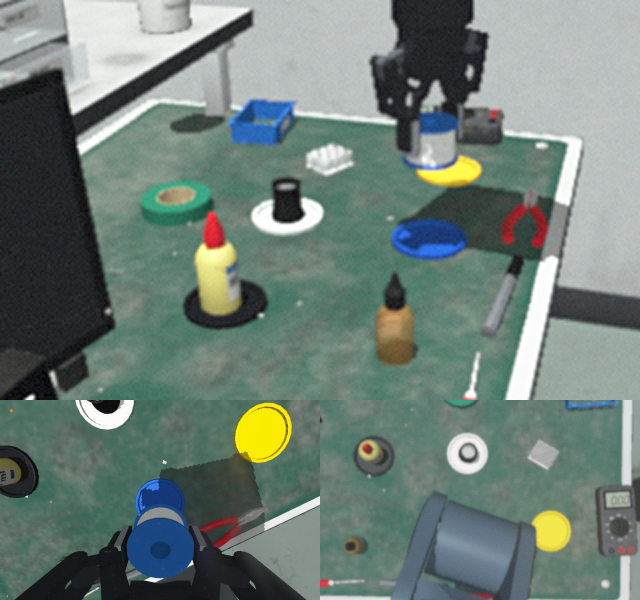

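Emit:
servo_tool([
  [45,0,0,12,0],
  [45,0,0,22,0],
  [45,0,0,22,0],
  [45,0,0,14,0],
  [45,0,0,8,0],
  [45,0,0,4,0],
  [45,0,0,2,0],
  [45,0,0,2,0],
  [45,0,0,0,0],
])

```text
t: 17.48
tcp_pos: [0.4518, -0.0939, 0.0159]
eef_rot: [0.966, -0.257, 0.0, 0.0]
force: [-0.4, -0.2, -3.3]
grip_width: 0.0531
```

Emit:
servo_tool([
  [45,0,0,1,0],
  [45,0,0,1,0],
  [45,0,0,0,0],
])

```text
t: 17.85
tcp_pos: [0.4517, -0.0939, 0.0138]
eef_rot: [0.966, -0.257, -0.0, -0.0]
force: [-0.5, -0.6, -3.0]
grip_width: 0.0531
```

Emit:
servo_tool([
  [45,0,0,1,0],
  [45,0,0,0,0],
])

```text
t: 18.1
tcp_pos: [0.4517, -0.0939, 0.0127]
eef_rot: [0.966, -0.257, -0.0, -0.0]
force: [0.2, -0.2, -3.3]
grip_width: 0.0526
```

Emit:
servo_tool([
  [45,0,0,0.5,0],
  [45,0,0,0,0],
])

```text
t: 18.35
tcp_pos: [0.4517, -0.0939, 0.0126]
eef_rot: [0.966, -0.257, 0.0, -0.0]
force: [-2.1, 0.2, 5.4]
grip_width: 0.0529
```

Contact. Release and rise.

Emit:
servo_tool([
  [55,0,0,0,0],
  [60,0,0,0,0],
  [70,0,0,0,0],
  [80,0,0,0,0],
  [85,0,0,0,0],
  [85,0,0,0,0],
  [85,0,0,-15,0],
  [85,0,0,-35,0],
  [85,0,0,-45,0],
  [85,0,0,-40,0],
  [85,0,0,-20,0],
  [85,0,0,0,0],
])

```text
t: 19.85
tcp_pos: [0.4523, -0.0941, 0.1691]
eef_rot: [0.966, -0.257, 0.002, 0.0]
force: [-0.6, -0.3, -1.1]
grip_width: 0.0851
```

```bash
python3 go.py .6015 .070 .168; python3 shot.py g6
```

```text
t 19.85 tcp [ 0.4523 -0.0941  0.1691] yaw -29.79 tilt [ 0.004 -0.001 -1.   ] g 85.1 F [-0.6 -0.3 -1.1]
shift tool mm [  47.9 -216.5    1.5]
```

View pics/g6.png

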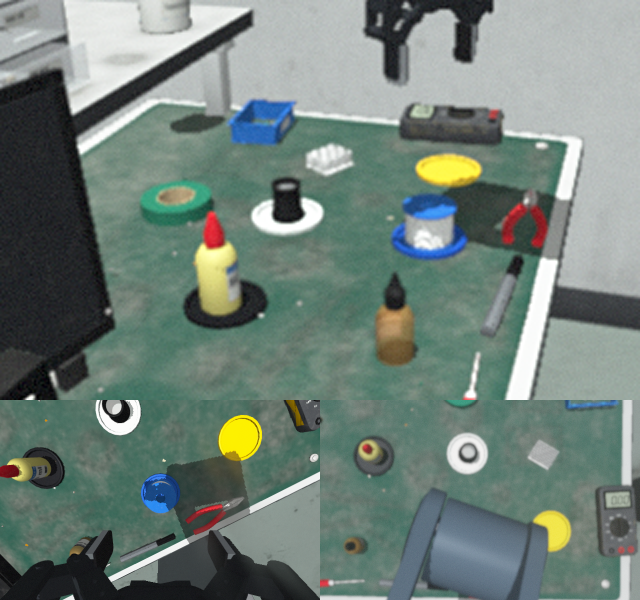

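The spool is flat in the blue holder. Next, above the oil bottle.

Emit:
servo_tool([
  [85,3,-14,0,0],
  [85,7,-30,0,0],
  [85,9,-40,0,0],
  [85,9,-42,0,0],
  [85,8,-38,0,0],
  [85,7,-30,0,0],
  [85,4,-17,0,0],
  [85,1,-5,0,0],
  [85,0,0,0,0],
  [85,0,0,0,0],
])

```text
t: 21.25
tcp_pos: [0.6003, 0.0691, 0.1673]
eef_rot: [0.966, -0.257, -0.0, 0.0]
force: [-0.5, 0.2, 0.8]
grip_width: 0.0848
```

```bash
python3 go.py .6015 .070 .030; python3 - <<'E'
from m import *
o=monitor.get_obs(); f=vision.grab_frame('wrist'); c=cam(f,o); im=f['image'].copy()
hsv=cv2.cvtColor(im,cv2.COLOR_RGB2HSV)
p=proj(c,[(.6013,.070,.096),(.6013,.070,.065),(.5989,.0703,.008)]); print(p)
for q in p: cv2.circle(im,tuple(map(int,q)),3,(0,0,255),1)
cv2.imwrite('pics/w3.png',im[:,:,::-1])
E
python3 shot.py g7
```

```text
t 21.25 tcp [0.6003 0.0691 0.1673] yaw -29.84 tilt [-0.  0. -1.] g 84.8 F [-0.5  0.2  0.8]
shift tool mm [  0.6  -1.5 137.3]
[[320.46975153 216.42856434]
 [320.48321363 203.41204049]
 [321.48563698 188.25767609]]
```

View pics/w3.png

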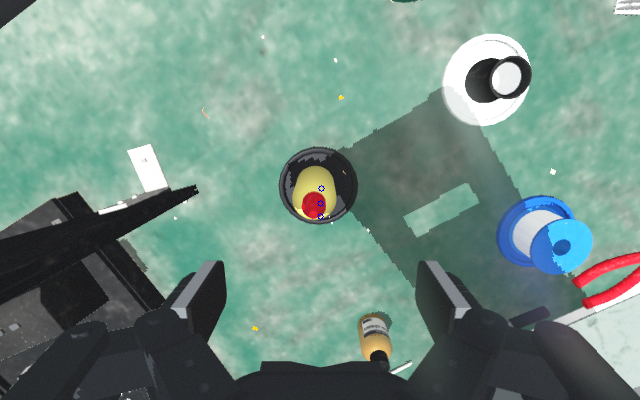

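View pics/g7.png

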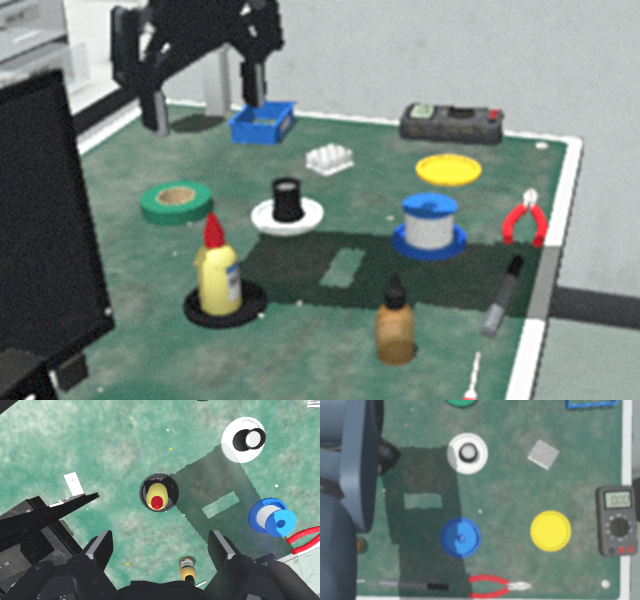

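The cap appears at (313,205), about 2–4 mm to the jaw's left of the prediction, well within the opening. I shift 3.5 mm and descend slowly.

Emit:
servo_tool([
  [85,0,-3.5,10,0],
  [85,0,0,20,0],
  [85,0,0,25,0],
  [85,0,0,25,0],
  [85,0,0,20,0],
  [85,0,0,15,0],
  [85,0,0,10,0],
  [85,0,0,6,0],
  [85,0,0,5,0],
  [85,0,0,0,0],
])

```text
t: 22.7
tcp_pos: [0.6025, 0.0727, 0.0313]
eef_rot: [0.966, -0.257, 0.0, -0.0]
force: [0.7, -0.6, 0.8]
grip_width: 0.0852
```

Emit:
servo_tool([
  [65,0,0,0,0],
  [52,0,0,0,0],
  [44,0,0,0,0],
  [38,0,0,0,0],
  [30,0,0,0,0],
  [28,0,0,0,0],
  [28,0,0,0,0],
  [28,0,0,0,0],
])

```text
t: 23.7
tcp_pos: [0.6026, 0.0727, 0.0315]
eef_rot: [0.966, -0.257, 0.0, -0.0]
force: [-0.5, -1.2, 5.2]
grip_width: 0.0344
```

```bash
python3 go.py .6015 .070 .130; python3 shot.py g8
```

```text
t 23.7 tcp [0.6026 0.0727 0.0315] yaw -29.8 tilt [ 0. -0. -1.] g 34.4 F [-0.5 -1.2  5.2]
shift tool mm [  0.4   2.9 -98.5]
```

View pics/g8.png

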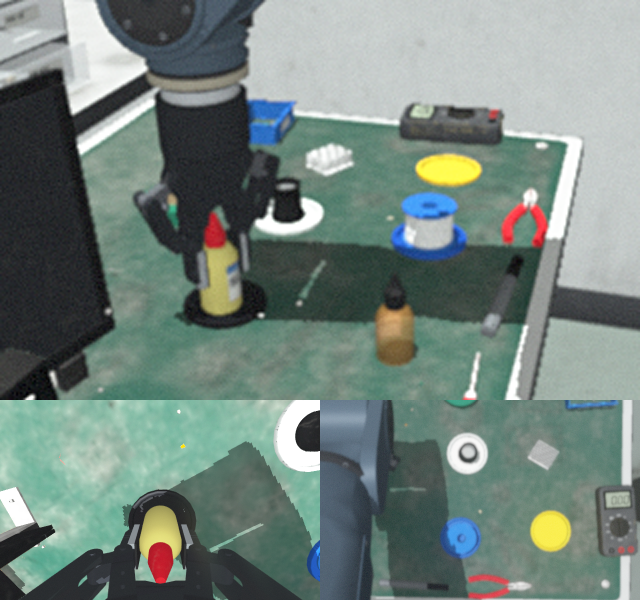

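The grip looks good and the bottle is upright with the cap clear of the palm. I lift.

Emit:
servo_tool([
  [28,0,0,-4,0],
  [28,0,0,-10,0],
  [28,0,0,-18,0],
  [28,0,0,-25,0],
  [28,0,0,-25,0],
  [28,0,0,-12,0],
  [28,0,0,-4,0],
  [28,0,0,0,0],
])

```text
t: 24.85
tcp_pos: [0.6022, 0.0727, 0.129]
eef_rot: [0.966, -0.257, -0.0, 0.0]
force: [0.1, -0.4, -2.8]
grip_width: 0.0347
```

```bash
python3 go.py .4675 -.263 .129; python3 shot.py g9
```

```text
t 24.85 tcp [0.6022 0.0727 0.129 ] yaw -29.8 tilt [-0.  0. -1.] g 34.7 F [ 0.1 -0.4 -2.8]
shift tool mm [ 49.9 358.3   0. ]
```

View pics/g9.png

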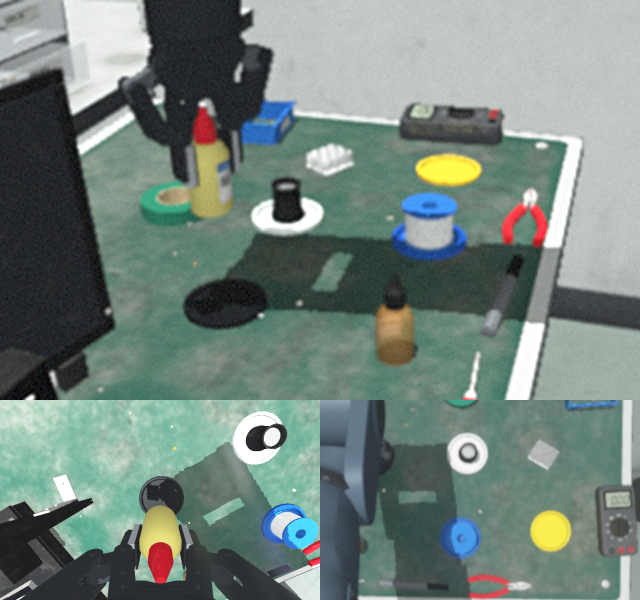

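Emit:
servo_tool([
  [28,1.5,10,0,0],
  [28,3,22,0,0],
  [28,4.5,33,0,0],
  [28,5.5,40,0,0],
  [28,6,42,0,0],
  [28,6,42,0,0],
  [28,6,42,0,0],
  [28,5.5,40,0,0],
  [28,5,35,0,0],
  [28,3.5,26,0,0],
  [28,2,16,0,0],
  [28,1.5,10,0,0],
])

```text
t: 26.5
tcp_pos: [0.4672, -0.2636, 0.1293]
eef_rot: [0.966, -0.257, -0.0, -0.0]
force: [-0.6, 0.3, -0.9]
grip_width: 0.0345
```

Emit:
servo_tool([
  [28,0,0,0,0],
  [28,0,0,0,0],
  [28,0,0,0,0],
])

```text
t: 26.88
tcp_pos: [0.4681, -0.2622, 0.1293]
eef_rot: [0.966, -0.257, -0.0, -0.0]
force: [0.5, -0.2, -0.2]
grip_width: 0.0348
```

```bash
python3 go.py .4675 -.263 .0315; python3 shot.py g10
```

```text
t 26.875 tcp [ 0.4681 -0.2622  0.1293] yaw -29.75 tilt [-0. -0. -1.] g 34.8 F [ 0.5 -0.2 -0.2]
shift tool mm [-0.2  1.  97.8]
```

View pics/g10.png

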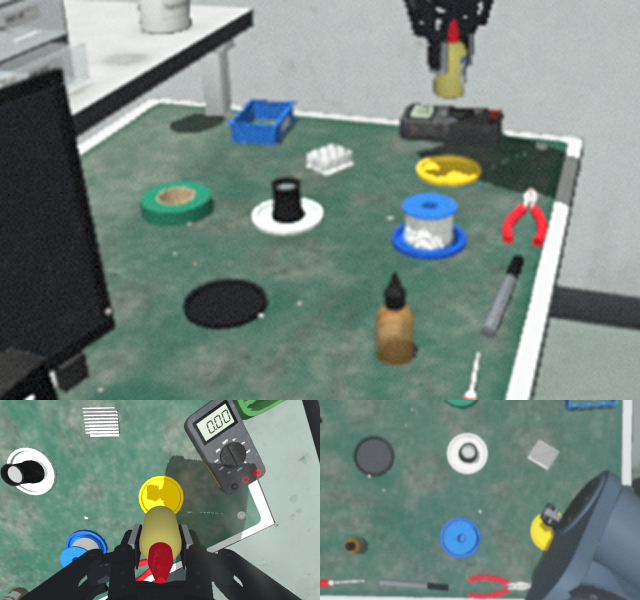

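The bottle is upright over the yellow holder. I lower it.

Emit:
servo_tool([
  [28,0,1,12,0],
  [28,0,0,22,0],
  [28,0,0,24,0],
  [28,0,0,18,0],
  [28,0,0,10,0],
  [28,0,0,5,0],
  [28,0,0,2,0],
  [28,0,0,2,0],
  [28,0,0,0,0],
])

```text
t: 28.15
tcp_pos: [0.4675, -0.2637, 0.0345]
eef_rot: [0.966, -0.257, 0.0, 0.0]
force: [0.5, -1.0, -0.8]
grip_width: 0.0347
```

Emit:
servo_tool([
  [28,0,0,1,0],
  [28,0,0,1,0],
  [28,0,0,0,0],
])

```text
t: 28.52
tcp_pos: [0.4674, -0.2637, 0.0322]
eef_rot: [0.966, -0.257, -0.0, -0.0]
force: [-0.4, -0.5, -0.5]
grip_width: 0.0346
```

Emit:
servo_tool([
  [28,0,0,0.7,0],
  [28,0,0,0,0],
])

```text
t: 28.78
tcp_pos: [0.4675, -0.2637, 0.0316]
eef_rot: [0.966, -0.257, 0.0, -0.0]
force: [0.2, -0.6, 0.1]
grip_width: 0.0345
```

Emit:
servo_tool([
  [28,0,0,0.6,0],
  [28,0,0,0,0],
])

```text
t: 29.02
tcp_pos: [0.4676, -0.2638, 0.0315]
eef_rot: [0.966, -0.257, 0.0, 0.0]
force: [-1.4, 0.7, 8.0]
grip_width: 0.0345
```

Contact (8 N). Release and rise.

Emit:
servo_tool([
  [37,0,0,0,0],
  [42,0,0,0,0],
  [55,0,0,0,0],
  [70,0,0,0,0],
  [85,0,0,0,0],
  [85,0,0,0,0],
  [85,0,0,-15,0],
  [85,0,0,-35,0],
  [85,0,0,-40,0],
  [85,0,0,-35,0],
  [85,0,0,-20,0],
  [85,0,0,0,0],
])

```text
t: 30.52
tcp_pos: [0.468, -0.2641, 0.1781]
eef_rot: [0.966, -0.257, 0.002, 0.001]
force: [0.0, -0.1, 0.1]
grip_width: 0.0847
```

```bash
python3 go.py .6085 -.1038 .16; python3 shot.py g11
```

```text
t 30.525 tcp [ 0.468  -0.2641  0.1781] yaw -29.79 tilt [ 0.004  0.    -1.   ] g 84.7 F [ 0.  -0.1  0.1]
shift tool mm [  42.2 -208.9   18.2]
```

View pics/g11.png

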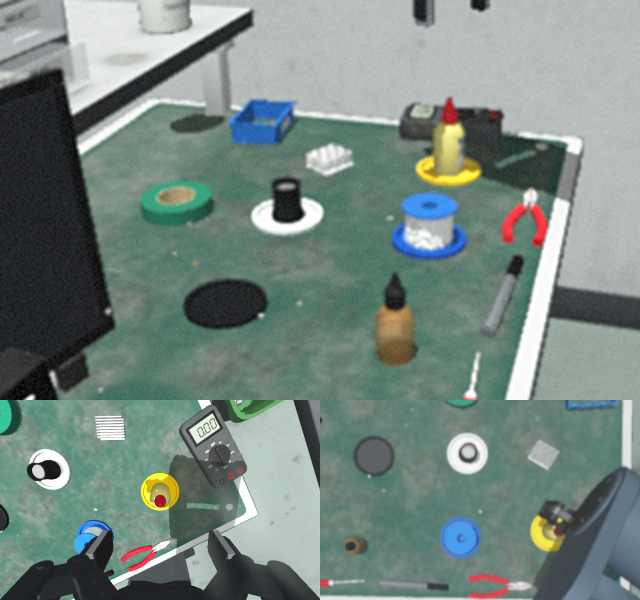

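The oil bottle stands in the yellow holder. Back to the loupe.

Emit:
servo_tool([
  [85,3,-14,0,0],
  [85,6,-30,0,0],
  [85,8,-38,0,0],
  [85,9,-41,0,0],
  [85,8,-38,4,0],
  [85,6,-30,8,0],
  [85,3,-18,6,0],
  [85,0,0,0,0],
  [85,0,0,0,0],
])

```text
t: 31.8
tcp_pos: [0.6082, -0.1042, 0.158]
eef_rot: [0.966, -0.257, -0.0, 0.0]
force: [-0.6, -0.2, -0.2]
grip_width: 0.0849
```

```bash
python3 go.py .6098 -.1038 .010; python3 shot.py g12
```

```text
t 31.8 tcp [ 0.6082 -0.1042  0.158 ] yaw -29.82 tilt [-0.  0. -1.] g 84.9 F [-0.6 -0.2 -0.2]
shift tool mm [  1.2  -1.3 148. ]
```

View pics/g12.png

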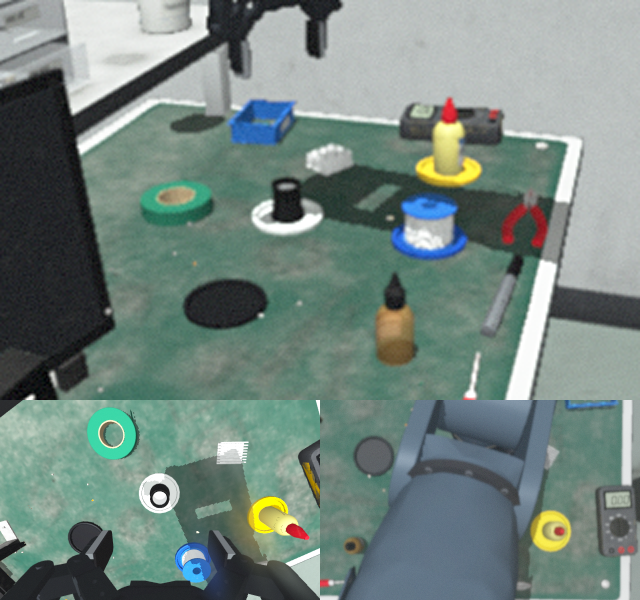

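Emit:
servo_tool([
  [85,1,-1,15,0],
  [85,0,0,28,0],
  [85,0,0,30,0],
  [85,0,0,28,0],
  [85,0,0,22,0],
  [85,0,0,15,0],
  [85,0,0,9,0],
  [85,0,0,0,0],
])

```text
t: 32.95
tcp_pos: [0.6098, -0.1033, 0.0107]
eef_rot: [0.966, -0.257, -0.0, -0.0]
force: [-0.5, -0.5, 0.4]
grip_width: 0.085
```

Emit:
servo_tool([
  [60,0,0,0,0],
  [50,0,0,0,0],
  [42,0,0,0,0],
  [30,0,0,0,0],
  [25,0,0,0,0],
  [25,0,0,0,0],
  [25,0,0,0,0],
  [25,0,0,0,0],
])

```text
t: 33.95
tcp_pos: [0.6102, -0.1034, 0.0115]
eef_rot: [0.966, -0.257, 0.0, 0.0]
force: [-2.2, -0.1, 5.9]
grip_width: 0.0332
```

Emit:
servo_tool([
  [25,0,0,-4,0],
  [25,0,0,-10,0],
  [25,0,0,-18,0],
  [25,0,0,-25,0],
  [25,0,0,-25,0],
  [25,0,0,-8,0],
  [25,0,0,0,0],
])

```text
t: 34.83
tcp_pos: [0.6101, -0.1033, 0.1015]
eef_rot: [0.966, -0.257, 0.0, -0.0]
force: [-0.6, -0.0, -0.5]
grip_width: 0.0336
```

```bash
python3 go.py .5995 .0708 .10; python3 shot.py g13
```

```text
t 34.825 tcp [ 0.6101 -0.1033  0.1015] yaw -29.79 tilt [ 0.001 -0.    -1.   ] g 33.6 F [-0.6 -0.  -0.5]
shift tool mm [ -95.7 -145.8    1.5]
```

View pics/g13.png

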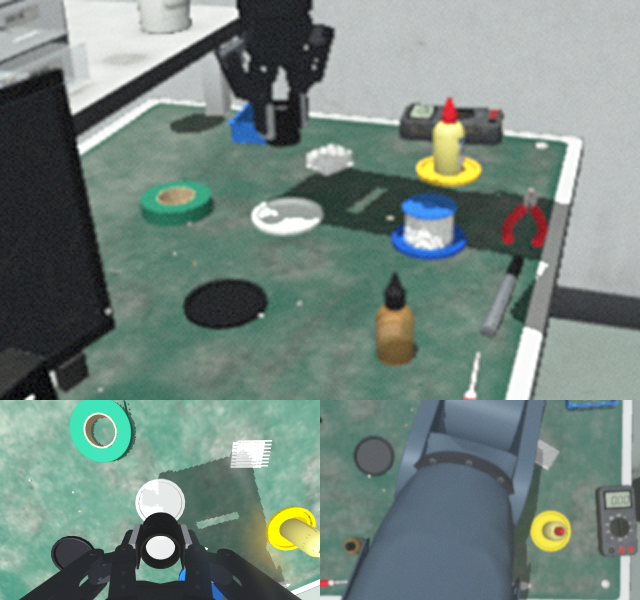

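Emit:
servo_tool([
  [25,-5,-7,0,0],
  [25,-11,-17,0,0],
  [25,-17,-26,0,0],
  [25,-20,-30,0,0],
  [25,-19,-29,0,0],
  [25,-13,-20,0,0],
  [25,-7,-11,0,0],
  [25,-3,-5,0,0],
  [25,0,0,0,0],
  [25,0,0,0,0],
])

```text
t: 36.22
tcp_pos: [0.5996, 0.0691, 0.101]
eef_rot: [0.966, -0.257, -0.0, 0.0]
force: [-0.1, 0.5, -0.4]
grip_width: 0.0333
```

```bash
python3 go.py .5995 .0708 .0115; python3 shot.py g14
```

```text
t 36.225 tcp [0.5996 0.0691 0.101 ] yaw -29.84 tilt [ 0.  0. -1.] g 33.3 F [-0.1  0.5 -0.4]
shift tool mm [-1.  -1.4 89.5]
```

View pics/g14.png

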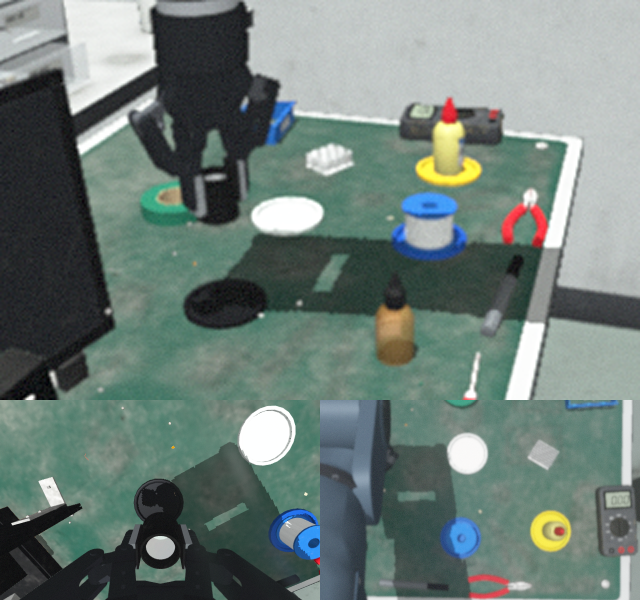

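Emit:
servo_tool([
  [25,-0.5,-1.5,12,0],
  [25,0,0,22,0],
  [25,0,0,22,0],
  [25,0,0,15,0],
  [25,0,0,8,0],
  [25,0,0,4,0],
  [25,0,0,2,0],
  [25,0,0,2,0],
  [25,0,0,0,0],
])

```text
t: 37.5
tcp_pos: [0.6, 0.0713, 0.0142]
eef_rot: [0.966, -0.257, 0.0, -0.0]
force: [-1.2, -0.7, -0.2]
grip_width: 0.033
```

Emit:
servo_tool([
  [25,0,0,1,0],
  [25,0,0,0.7,0],
  [25,0,0,0,0],
])

```text
t: 37.88
tcp_pos: [0.5999, 0.0713, 0.0123]
eef_rot: [0.966, -0.257, -0.0, -0.0]
force: [0.7, 0.3, -0.5]
grip_width: 0.0333
```

Emit:
servo_tool([
  [25,0,0,0.8,0],
  [25,0,0,0,0],
])

```text
t: 38.12
tcp_pos: [0.5999, 0.0713, 0.0116]
eef_rot: [0.966, -0.257, 0.0, -0.0]
force: [-0.4, 0.2, 1.0]
grip_width: 0.0331
```

Emit:
servo_tool([
  [25,0,0,0.6,0],
  [25,0,0,0,0],
])

```text
t: 38.38
tcp_pos: [0.6, 0.0713, 0.0115]
eef_rot: [0.966, -0.257, 0.0, -0.0]
force: [-3.8, -0.5, 8.4]
grip_width: 0.0334
```

Contact. Release, rise and back away toward the robot.

Emit:
servo_tool([
  [36,0,0,0,0],
  [42,0,0,0,0],
  [55,0,0,0,0],
  [70,0,0,0,0],
  [85,0,0,0,0],
  [85,0,0,0,0],
  [85,0,0,-15,0],
  [85,0,0,-35,0],
  [85,0,0,-45,0],
  [85,0,0,-45,0],
  [85,0,0,-30,0],
  [85,0,0,0,0],
])

```text
t: 39.88
tcp_pos: [0.601, 0.0714, 0.1844]
eef_rot: [0.966, -0.257, 0.003, -0.001]
force: [0.1, 0.2, -0.6]
grip_width: 0.0851
```

Emit:
servo_tool([
  [85,-10,10,0,0],
  [85,-20,25,0,0],
  [85,-20,30,0,0],
  [85,-20,30,0,0],
  [85,-20,30,0,0],
  [85,-20,30,0,0],
  [85,-20,30,0,0],
  [85,-10,30,0,0],
  [85,0,30,0,0],
  [85,0,20,0,0],
  [85,0,10,0,0],
  [85,0,0,0,0],
])

```text
t: 41.38
tcp_pos: [0.3416, -0.0979, 0.1808]
eef_rot: [0.966, -0.258, -0.0, -0.0]
force: [0.7, -0.2, -0.3]
grip_width: 0.085
```

```bash
python3 go.py - - -; python3 - <<'E'
from m import *
s=vision.grab_frame('side')['image']; f,c,im,hsv=measure()
cv2.imwrite('pics/end.png',np.vstack([cv2.resize(s[110:300,150:470],(640,380),interpolation=cv2.INTER_CUBIC),im[90:290,0:640]])[:,:,::-1])
blue=I(hsv,(100,90,60),(125,255,255)); yel=I(hsv,(20,60,90),(35,255,255)); red=I(hsv,(0,130,60),(8,255,255))|I(hsv,(172,130,60),(180,255,255))
rep(c,'flux',I(hsv,(0,60,0),(28,255,255))|I(hsv,(0,0,0),(180,255,70)),(213,246),16,.04)
rep(c,'sink',I(hsv,(0,0,130),(180,30,255)),(403,154),25,.019)
rep(c,'cap',red,(415,230),30,.09)
rep(c,'spool+holder',blue,(320,238),30,.008)
rep(c,'loupe glass',I(hsv,(80,5,140),(125,80,255)),(230,153),14,.044)
E
```

```text
t 41.375 tcp [ 0.3416 -0.0979  0.1808] yaw -29.85 tilt [-0. -0. -1.] g 85.0 F [ 0.7 -0.2 -0.3]
shift tool mm [0. 0. 0.]
flux px [212.9 245.4] [15.9 18.1] xy [0.4336 0.0977] r 0.0151 ell [0.4337 0.0976]
sink px [401.6 153.8] [31.2 31.7] xy [ 0.6099 -0.2422] r 0.0292 ell [ 0.6099 -0.2422]
cap px [419.1 230.7] [7.6 8.5] xy [ 0.4689 -0.2607] r 0.007 ell [ 0.4687 -0.2607]
spool+holder px [319.9 237.2] [41.6 42.2] xy [ 0.4512 -0.094 ] r 0.039 ell [ 0.4512 -0.094 ]
loupe glass px [233. 150.] [3.6 4.6] xy [0.6046 0.0661] r 0.0038 ell [0.6047 0.0661]
```

View pics/end.png

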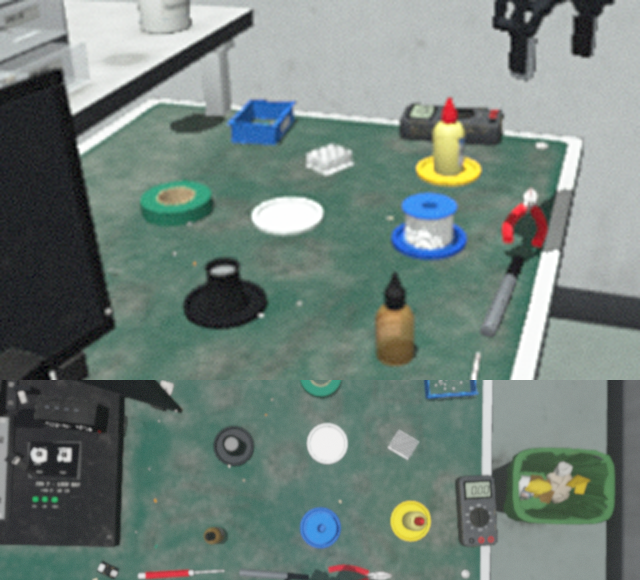

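Each item is upright in its own holder, white is empty, and the flux bottle and heat sink have not moved. The arm is clear, so I hand in.

```bash
python3 -c "
from plant import sign_off; print(sign_off())"
```

```text
the job is handed in; nothing more can be done
None
```

The swap is done and handed in at about 41 s. I parked the loupe in the white holder, put the spool in blue and the oil bottle in yellow, then moved the loupe to black. Each was lowered in small steps until it touched the holder floor (about 5–11 N) before release.

**Final pictures:** the top and side views show all three things upright in their own colours and the white holder empty. The arm was about 11 cm back from the nearest holder and touching nothing. The flux bottle and heat sink measured within 1 mm of where they started.

**Disagreements:** while working, the wrist view differed from the top-view positions by 2–4 mm, and the side view by up to about 2.5 mm for the oil bottle. I corrected the oil bottle grasp for this. The last automatic fit on the loupe found only a fragment of its lens, so its final position rests on the pictures and the release pose, about 1.5 mm from the holder centre.

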